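Carry a cake board on the lifter to the round riser

TASK

A small round cake board lies loose on the two prongs of a cake lifter. Take the lifter by its upright handle, carry the board level on it to the round riser (not the square one), and lower the lifter with a prong on each side of the riser until it stands on the worktop and the board is left lying centred on the riser. Let go of the lifter there or after drawing it out along the worktop; do not touch the board with the gripper.

Things in the scene. Friction and masses are not known exactly. Their poses are not given: they have to be found in the camera images.
- lifter_grip (a point): Centre of the upright wooden handle of the loose steel cake lifter (0.45 kg), 95 mm above the lifter's flat underside, which stands on the worktop. Handle 30 x 30 mm, sides along x and y, from 66 to 127 mm above the underside. x points to the prong tips, z up. Below it a heel plate 5 mm thick, 100 mm wide, from 55 mm behind to 45 mm ahead of the handle axis, with a 14 mm high bar at the rear.
- lifter_fork (a point): Point between the lifter's two flat prongs, 125 mm ahead of the handle axis, level with their upper face, 5 mm above the underside; axes as the handle's. The prongs are 5 mm thick, 14 mm wide, centred 43 mm either side (open gap 72 mm wide), and run from the heel plate, 80 mm behind this point, to their tips 62 mm ahead of it.
- board: Loose plain round light-wood cake board, 120 mm across, 8 mm thick, 0.05 to 0.1 kg, origin at the centre of its underside, z up. It lies flat across both prongs, its centre up to 10 mm before or behind the fork point and up to 3 mm to its side; only friction holds it.
- round_riser_top (a point): Centre of the top of the round riser: a dark-wood cylinder 40 mm across and 45 mm high, fixed to the worktop; z up. It passes between the prongs with 16 mm to spare on each side. A square dark-wood block of the same height, 56 x 56 mm, stands about 0.2 m to its left or right and is not to be used.
Things that resemble listed ones, but are neither listed nor needed, are in the scene too. What is shaped like the part that bears round_riser_top but turquoise is not meant.

How it is judged (in metres and radians):
On the way:
1. the board is carried on the lifter, lifted off the worktop (height (world z) of board above 0.045 m and x of board in the frame of lifter_grip between 0.09 and 0.165 m and z of board in the frame of lifter_grip between -0.1 and -0.08 m and height (world z) of lifter_grip above 0.135 m), for 0.2 s.
At the end, for the whole second after the job is handed in: The board lies flat and at rest on the round riser, its centre within 15 mm of the riser's axis, and the lifter stands upright and flat on the worktop (within 5 mm and 0.1 rad), released (horizontal distance between board and round_riser_top below 0.015 m and height (world z) of board between 0.04 and 0.05 m and angle between each of board, lifter_grip's own z axis and vertical below 0.1 rad and linear speed of board below 0.02 m/s and height (world z) of lifter_grip between 0.088 and 0.1 m); the robot touches nothing.
It fails at once if the gripper or arm touches the board (contact force between any of the fingers, the arm and board above 0.5 N).
It fails at once if the board or the lifter tilts more than 0.3 rad (angle between any of board, lifter_grip's own z axis and vertical above 0.3 rad).
It also fails if it takes over 48 s, if anything falls off the work surface, if the arm or the gripper's body presses on something with over 40 N, if the wrist force passes 120 N, or if a joint passes its speed limit or range.

ROBOT

A 7-joint arm with a two-finger parallel gripper is mounted at the origin on a cart in front of the work surface, level with it; the furniture and walls round the work are solid. World frame = base frame: x ahead of the robot, y to its left, z up, the work surface at z = 0. Lengths are in m, angles in degrees, forces in N, time in s.
With the tool pointing down it reaches from about 0.35 to 0.9 m from the base axis. Payload 19.9 kg.
Tool frame: the origin (TCP) lies on the centre line of the jaws, within the pads' length; the fingertips stand 14 mm ahead of it and the grasp point (between the pads) lies 5 mm behind it (bot.tips_ahead is the distance from the TCP to the fingertips, in m); z points along the fingers, y is the direction in which the jaws open and shut (so a half turn about z gives the same grasp; the last joint's range is limited). The gripper opens to 85 mm and grips with 20 to 120 N. Pads are 22 mm wide; open, the fingers measure 114 mm over their backs; the gripper's body (76 mm by 85 mm) begins 54 mm behind the grasp point. The pads swing forward as they close: fully open they stand 13 mm farther back than shut.
Start: joints at [-71.476, 23.915, -0.59, 92.452, 0.269, 63.638, -3.037], TCP at [0.223, 0.584, 0.245] pointing down, gripper open.
Joint ranges: [-161.28, 161.28], [-22.2, 115.67], [-73.04, 71.86], [3.21, 147.25], [-68.34, 248.33], [10.77, 114.83], [-161.83, 161.83]. Speed limits (degrees/s): [108.29, 108.29, 136.94, 136.94, 172.46, 172.46, 172.46].

INTERFACE

Orientations are given as [roll, pitch, yaw] about the fixed x, y, z axes, in that order (R = Rz(yaw) Ry(pitch) Rx(roll)).
In Python, from bench import sensors, vision, ticket, regions_of, bot gives the robot as it stands.
- The arm moves only by the tool play_rows, never from a script. Its argument "deltas" is a list that holds one entry, the list of rows, each a list of 7 numbers: the shift along the tool's x, y, z in mm, then the turn, a rotation vector about the tool's x, y, z in rad, then the finger opening in mm, from 0 to 85.4. A call has 1 to 5 rows; each row shifts and turns the commanded pose from where the row before left it, along the tool's axes as they then stand; what a row does not reach is not made up. A row lasts 1/10 s, in which the tool goes at most 50 mm and 8.59 degrees, less where a joint would pass 70% of its speed; a pose out of reach is approached as far as the arm can. A call is refused whole if a number of a shift passes 50 or a number of a turn 0.15, either way. A call with a gripper value outside its range is refused whole. The fingers move at their own pace and stop on an object; "force" is the grip in N (left out, the last holds). Time passes only in rows, so rows that do not move let the fingers close. It gives the time, the measured TCP pose, the force and the opening at its end, in the units of the state.
- sensors.observe(): the state, without advancing time (a new reading comes with each control period).
- vision.grab_frame(name): name is "side" or "top" or "wrist"; returns the picture (400x640x3 uint8, blue, green, red); there is no depth.
- vision.camera_params(name): a dict with "fx", "fy", "cx", "cy" (pixels), "extrinsics" (4x4, takes a point from camera to world coordinates). Camera axes: x right, y down, z forward; pixel columns grow to the right and rows downward; lengths in m; the calibration is good to about 2 mm. A picture is of the moment at which its call begins: read the wrist's pose just before it. camera_params takes no time and is no camera call; for the wrist camera it gives the pose at the moment of the call.
- ticket.close_job(): hands the job in, once; it reports no verdict.
Trained networks look in the newest picture that a camera, given by its name, has taken for a name from the list of things; names that differ only in an ending like _2 or _b are one class to them, and where a whole thing is asked for, a point or a joint stands for the part that bears it (a point fixed in the world has none). Each returns a list of dicts, best first, with "p" (0 to 1); they miss things now and then, are a little off and sometimes report something else, mostly with a low value. They report only what shows in the picture. A call takes as long as a camera call. They do not tell look-alikes from the thing itself.
- regions_of(target, camera): "mask" (400x640 bool, what is visible of it) and "bbox" ([left, top, right, bottom] in pixels, round what is visible of it).
The state is a dict: "t": time; "q": joint angles; "qd": joint speeds; "joint_efforts": joint torques, N m; "tcp_pos": TCP position; "ee_rot": TCP orientation; "ft_force": force on the tool from outside, world axes, zero at the start; "wrist_torque": the same for the moment, N m; "width": opening from 0.0 (shut) to 1.0 (fully open).
Only numpy, scipy, OpenCV 4.12 (cv2) and the standard library are available. Lean on these libraries where they do the work, as an engineer would, in place of code of your own. Each camera call takes 0.05 s, during which the arm holds its last target.

## Working session

There is one attempt and no reset: what is moved stays moved. The work goes in short steps, Python scripts to look and compute and a tool call to move; the robot and the scene stay as the last step left them, time stands still between calls to the robot, and variables do not carry over. Pictures are saved under pics/ and viewed, and the job is handed in when it is done.

Besides the shell and the picture viewer there is one more tool, called as name(argument=value, ...), one argument or row to a line, values as JSON. play_rows: Moves the arm, as the interface text tells. Its arguments: {"type":"object","properties":{"deltas":{"type":"array"},"force":{"type":"number"}},"required":["deltas"]}

```bash
ls; mkdir -p pics
python3 - <<'E'
from bench import sensors, vision, ticket, regions_of, bot
import cv2,numpy as np
print(sensors.observe())
for n in ("side","top","wrist"):
    im=vision.grab_frame(n); cv2.imwrite(f"pics/{n}0.png",im)
    p=vision.camera_params(n); print(n,p['fx'],p['fy'],p['cx'],p['cy'],np.round(p['extrinsics'],4).tolist())
    for t in ("lifter_grip","lifter_fork","board","round_riser_top"):
        try:
            for r in regions_of(t,n)[:4]: print(t,n,r['p'],r['bbox'],r['mask'].sum())
        except Exception as e: print(t,e)
E
```

```text
pics
{'t': 0.0, 'q': array([-71.4760012 ,  23.95074932,  -0.59191105,  92.4863915 ,
         0.27010833,  63.63956546,  -3.03645623]), 'qd': array([0.01924047, 0.03512718, 0.05051448, 0.02256025, 0.10161481,
       0.01714806, 0.04742162]), 'joint_efforts': array([-2.06845780e-04, -8.64448786e+01,  6.78965282e-01, -4.34915364e+01,
        1.89775194e-02,  6.99167198e-03,  6.44456895e-05]), 'tcp_pos': array([0.22285281, 0.58354611, 0.24462426]), 'ee_rot': array([-1.79924868e+02,  5.56825483e-03,  1.59100746e+02]), 'ft_force': array([-0.26156092, -0.02045327, -0.0035755 ]), 'wrist_torque': array([0.10310666, 0.01785516, 0.03013825]), 'width': 1.000755099058568}
side 507.71121446479594 507.71121446479594 317.9078861615862 195.28966622642406 [[0.8414, -0.3666, 0.3971, 0.0136], [-0.5404, -0.5647, 0.6238, -0.7653], [-0.0044, -0.7395, -0.6732, 0.9406], [0.0, 0.0, 0.0, 1.0]]
lifter_grip side 0.76 [336.3, 268.2, 447.8, 339.2] 2478
lifter_fork side 0.69 [336.2, 271.2, 449.5, 338.0] 2384
board side 0.86 [391.0, 265.6, 444.9, 310.3] 1850
round_riser_top side 0.89 [330.4, 222.4, 346.9, 246.4] 335
round_riser_top side 0.54 [305.2, 180.5, 321.0, 203.4] 297
top 378.5150330436691 378.5150330436691 322.86168392368285 201.3777496514542 [[0.0273, -0.9887, 0.1474, 0.3852], [-0.9994, -0.0299, -0.0157, 0.0038], [0.0199, -0.1469, -0.989, 0.9544], [0.0, 0.0, 0.0, 1.0]]
lifter_grip top 0.85 [404.3, 163.7, 452.2, 258.1] 1791
lifter_fork top 0.71 [402.0, 162.9, 450.9, 258.6] 1740
board top 0.94 [410.2, 158.1, 453.0, 204.9] 1706
round_riser_top top 0.68 [314.3, 225.1, 330.9, 242.7] 229
round_riser_top top 0.64 [270.3, 179.8, 289.6, 199.4] 232
round_riser_top top 0.49 [330.2, 194.8, 350.7, 214.2] 234
wrist 315.95152189807965 315.95152189807965 320.47240089584125 201.2772379214167 [[0.3568, 0.9006, 0.2482, 0.16], [0.9342, -0.344, -0.0946, 0.6085], [0.0002, 0.2656, -0.9641, 0.3728], [0.0, 0.0, 0.0, 1.0]]
```

Run:
```python
import cv2
a=cv2.imread("pics/top0.png")[130:290,240:480]
cv2.imwrite("pics/top0c.png",cv2.resize(a,None,fx=3.3,fy=3.3,interpolation=cv2.INTER_CUBIC))
a=cv2.imread("pics/side0.png")[150:370,240:500]
cv2.imwrite("pics/side0c.png",cv2.resize(a,None,fx=2.7,fy=2.7,interpolation=cv2.INTER_CUBIC))
```

```text
(no output)
```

View pics/top0.png

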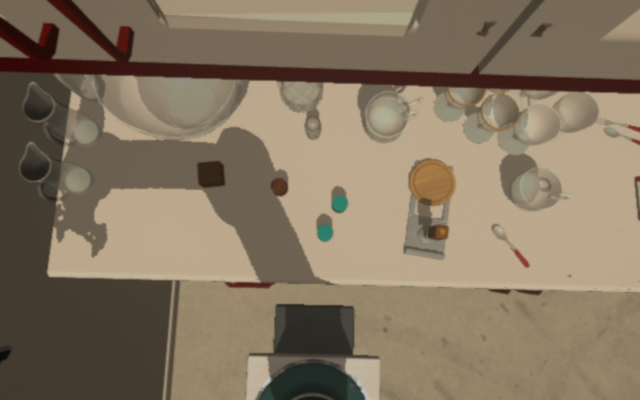

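View pics/side0.png

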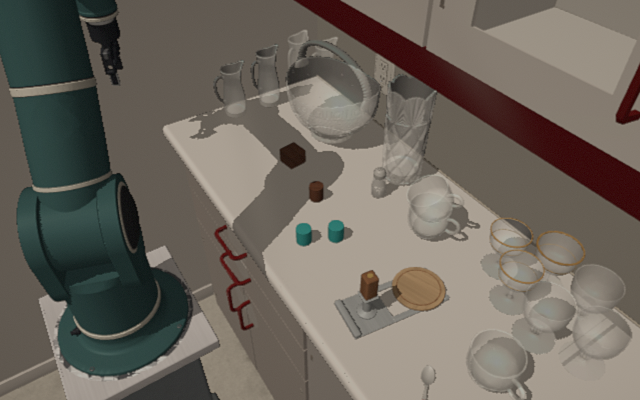

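```bash
ls pics
```

```text
side0.png
side0c.png
top0.png
top0c.png
wrist0.png
```

View crops.

View pics/top0c.png

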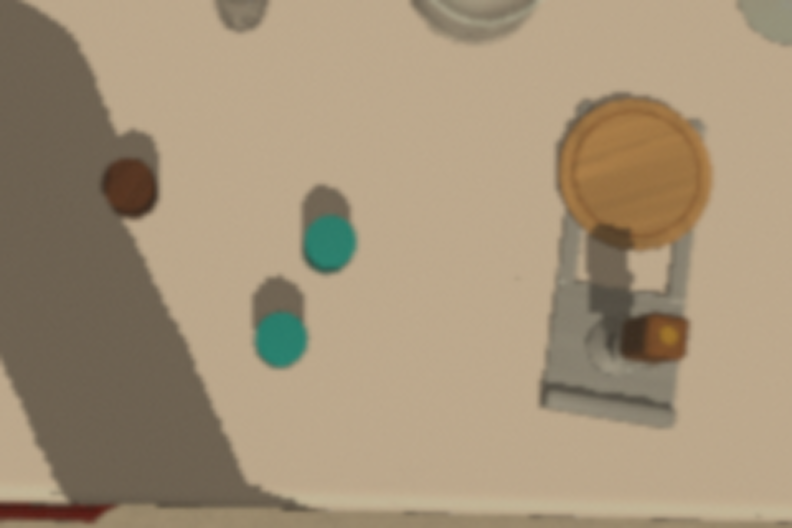

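View pics/side0c.png

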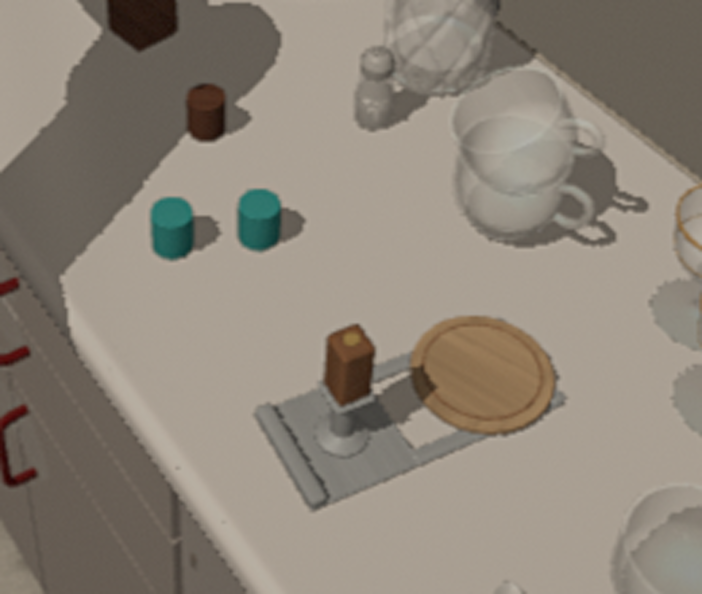

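```bash
cat > h.py <<'E'
import cv2,numpy as np
from scipy.optimize import minimize
def proj(p,X):
    E=np.linalg.inv(p['extrinsics']); c=X@E[:3,:3].T+E[:3,3]
    return np.c_[p['fx']*c[:,0]/c[:,2]+p['cx'],p['fy']*c[:,1]/c[:,2]+p['cy']]
def ray(p,uv,z):
    E=p['extrinsics']; d=E[:3,:3]@np.array([(uv[0]-p['cx'])/p['fx'],(uv[1]-p['cy'])/p['fy'],1])
    o=E[:3,3]; return o+d*(z-o[2])/d[2]
a=np.linspace(0,2*np.pi,48,endpoint=False)
def cyl(x,y,r,z0,z1): 
    return np.r_[np.c_[x+r*np.cos(a),y+r*np.sin(a),0*a+z0],np.c_[x+r*np.cos(a),y+r*np.sin(a),0*a+z1]]
def box(x,y,yaw,x0,x1,y0,y1,z0,z1):
    c,s=np.cos(yaw),np.sin(yaw)
    return np.array([[x+c*i-s*j,y+s*i+c*j,k] for i in(x0,x1) for j in (y0,y1) for k in(z0,z1)])
def hullmask(p,X,S=4):
    h=cv2.convexHull(proj(p,X).astype(np.float32))
    m=np.zeros((400*S,640*S),np.uint8); cv2.fillPoly(m,[np.round((h+.5)*S-.5).astype(np.int32)],1)
    return cv2.resize(m.astype(np.float32),(640,400),interpolation=cv2.INTER_AREA)
def fit(model,x0,views,step):
    # views: list of (params, soft mask)
    f=lambda x: sum(np.abs(hullmask(p,model(x))-m).sum()/m.sum() for p,m in views)
    x0=np.array(x0,float); sim=np.vstack([x0]+[x0+np.eye(len(x0))[i]*step[i] for i in range(len(x0))])
    r=minimize(f,x0,method='Nelder-Mead',options=dict(initial_simplex=sim,xatol=1e-5,fatol=1e-4,maxiter=150)); return r.x,r.fun
E
python3 - <<'E'
from h import *
from bench import vision, regions_of
vw={}
P={n:vision.camera_params(n) for n in("top","side")}
I={n:cv2.imread(f"pics/{n}0.png") for n in P}
def cm(n,box,cond):
    im=I[n].astype(int); b,g,r=im[...,0],im[...,1],im[...,2]
    m=cond(b,g,r); k=np.zeros_like(m); k[box[1]:box[3],box[0]:box[2]]=1; return (m&k).astype(np.float32)
wood=lambda b,g,r:(r-b>45)
dark=lambda b,g,r:(r+g+b<170)&(r>b+8)
mb={"top":cm("top",(405,155,460,210),wood),"side":cm("side",(385,260,450,315),wood)}
mr={"top":cm("top",(268,174,294,200),dark),"side":cm("side",(304,178,326,206),dark)}
for n in P:
    print(n,mb[n].sum(),mr[n].sum(), [I[n][y,x].tolist() for x,y in ([(279,187),(287,187),(272,190)] if n=="top" else [(316,191),(316,185),(330,190)])])
    for nm,m in(("b",mb),("r",mr)): 
        ys,xs=np.nonzero(m[n]); print(nm,xs.min(),xs.max(),ys.min(),ys.max())
b0=ray(P["top"],(432,182),.013); r0=ray(P["top"],(279,187),.045)
for vs in (["top"],["side"],["top","side"]):
    print(vs,"board",fit(lambda x:cyl(*x,.06,.005,.013),b0[:2],[(P[n],mb[n]) for n in vs],[.005]*2))
    print(vs,"riser",fit(lambda x:cyl(*x,.02,.0,.045),r0[:2],[(P[n],mr[n]) for n in vs],[.005]*2))
q=lambda u,v,z:np.round(ray(P["top"],(240+u/3.3-.35,130+v/3.3-.35),z)[:2],4)
print("handle top",q(663,338,.127))
for u,v,z,l in((541,405,.0,'rearL'),(672,425,0,'rearR'),(555,283,.005,'fL'),(685,300,.005,'fR'),(585,100,.005,'tipL'),(703,122,.005,'tipR')): print(l,q(u,v,z))
E
```

```text
top 2587.0 90.0 [[35, 55, 87], [68, 82, 98], [61, 77, 97]]
b 405 459 155 209
r 272 286 179 194
side 1716.0 249.0 [[21, 33, 57], [34, 50, 79], [123, 134, 144]]
b 392 444 267 309
r 309 322 181 201
['top'] board (array([ 0.58468478, -0.29091937]), np.float64(0.35192790627479553))
['top'] riser (array([0.55564702, 0.09847923]), np.float64(1.929861068725586))
['side'] board (array([ 0.58657348, -0.28603297]), np.float64(0.11039481312036514))
['side'] riser (array([0.55943659, 0.10149777]), np.float64(0.21084336936473846))
['top', 'side'] board (array([ 0.58462005, -0.28895074]), np.float64(0.4797331392765045))
['top', 'side'] riser (array([0.55870099, 0.10033138]), np.float64(2.1553714275360107))
handle top [ 0.4481 -0.2697]
rearL [ 0.4042 -0.2174]
rearR [ 0.3918 -0.3174]
fL [ 0.4973 -0.2274]
fR [ 0.4871 -0.3276]
tipL [ 0.6425 -0.2519]
tipR [ 0.6278 -0.3448]
```

```bash
cat >> h.py <<'E'
from scipy.spatial.transform import Rotation as Ro
def plan(p0,yaw0,p1,yaw1,n,width):
    """straight level move, tool down: n rows, yaw turned first in the axes; prints rows (rounded), ramp profile"""
    s=np.linspace(0,1,n+1); s=s*s*(3-2*s) if n>3 else s
    p=np.array(p0)*1000.; y=yaw0; P0=p.copy(); rows=[]
    for i in range(1,n+1):
        t=P0+(np.array(p1)*1000.-P0)*s[i]; d=t-p
        R=(Ro.from_euler('z',y,degrees=True)*Ro.from_euler('x',180,degrees=True))
        sh=np.round(R.inv().apply(d),0); yt=yaw0+(yaw1-yaw0)*s[i]
        tz=np.round(-np.deg2rad(yt-y),3)
        rows.append([float(v) for v in sh]+[0,0,float(tz),width])
        p=p+R.apply(sh); y=y-np.rad2deg(tz)
    for k in range(0,n,5): print([rows[k:k+5]])
    print("end",np.round(p,1),round(y,2))
E
python3 - <<'E'
from h import *
plan([.223,.5835,.2446],159.1,[.42,.20,.245],118,14,85)
plan([.42,.20,.245],118,[.43,-.265,.24],83,14,85)
from bench import vision
p=vision.camera_params("top")
print("edge",ray(p,(300,277),0),ray(p,(420,283),0),"turq",ray(p,(340,203),.045),ray(p,(325,233),.045),"sq",ray(p,(210,174),.045))
E
```

```text
[[[-5.0, -4.0, -0.0, 0, 0, 0.01, 85], [-13.0, -12.0, -0.0, 0, 0, 0.03, 85], [-21.0, -17.0, -0.0, 0, 0, 0.045, 85], [-27.0, -21.0, -0.0, 0, 0, 0.057, 85], [-34.0, -22.0, -0.0, 0, 0, 0.067, 85]]]
[[[-38.0, -22.0, -0.0, 0, 0, 0.073, 85], [-41.0, -20.0, -0.0, 0, 0, 0.077, 85], [-43.0, -17.0, -0.0, 0, 0, 0.076, 85], [-42.0, -13.0, -0.0, 0, 0, 0.073, 85], [-39.0, -9.0, -0.0, 0, 0, 0.067, 85]]]
[[[-34.0, -5.0, -0.0, 0, 0, 0.058, 85], [-27.0, -3.0, -0.0, 0, 0, 0.045, 85], [-18.0, -1.0, -0.0, 0, 0, 0.029, 85], [-6.0, 0.0, -0.0, 0, 0, 0.01, 85]]]
end [419.7 199.9 244.6] 118.02
[[[-6.0, -3.0, 0.0, 0, 0, 0.009, 85], [-17.0, -8.0, 0.0, 0, 0, 0.025, 85], [-27.0, -13.0, 1.0, 0, 0, 0.038, 85], [-34.0, -14.0, -0.0, 0, 0, 0.049, 85], [-41.0, -15.0, 0.0, 0, 0, 0.057, 85]]]
[[[-45.0, -13.0, 1.0, 0, 0, 0.062, 85], [-48.0, -11.0, 0.0, 0, 0, 0.065, 85], [-49.0, -8.0, 1.0, 0, 0, 0.065, 85], [-48.0, -5.0, 1.0, 0, 0, 0.063, 85], [-43.0, -2.0, 0.0, 0, 0, 0.057, 85]]]
[[[-37.0, 1.0, 0.0, 0, 0, 0.049, 85], [-29.0, 2.0, 1.0, 0, 0, 0.038, 85], [-19.0, 3.0, -0.0, 0, 0, 0.025, 85], [-7.0, 0.0, 0.0, 0, 0, 0.009, 85]]]
end [ 429.5 -265.1  240. ] 82.99
edge [0.33667597 0.04008934 0.        ] [ 0.32989635 -0.25800591  0.        ] turq [ 0.51797799 -0.05230901  0.045     ] [ 0.44415888 -0.01778879  0.045     ] sq [0.57989739 0.26672017 0.045     ]
```

play_rows(
  deltas=[
    [[-5,-4,0,0,0,0.01,85],[-13,-12,0,0,0,0.03,85],[-21,-17,0,0,0,0.045,85],[-27,-21,0,0,0,0.057,85],[-34,-22,0,0,0,0.067,85]],
  ],
)

```text
t: 1.25
tcp_pos: [0.2809, 0.471, 0.2452]
ee_rot: [-180.0, -0.0, 147.0]
ft_force: [1.0, 1.0, -0.2]
width: 1.0
```

play_rows(
  deltas=[
    [[-38,-22,0,0,0,0.073,85],[-41,-20,0,0,0,0.077,85],[-43,-17,0,0,0,0.076,85],[-42,-13,0,0,0,0.073,85],[-39,-9,0,0,0,0.067,85]],
  ],
)

```text
t: 1.75
tcp_pos: [0.3811, 0.2739, 0.2455]
ee_rot: [180.0, -0.0, 125.9]
ft_force: [1.8, 0.6, 0.8]
width: 1.001
```

play_rows(
  deltas=[
    [[-34,-5,0,0,0,0.058,85],[-27,-3,0,0,0,0.045,85],[-18,-1,0,0,0,0.029,85],[-6,0,0,0,0,0.01,85]],
  ],
)

```text
t: 2.15
tcp_pos: [0.4202, 0.1989, 0.2454]
ee_rot: [180.0, 0.0, 117.8]
ft_force: [-0.8, -0.1, -0.5]
width: 0.998
```

play_rows(
  deltas=[
    [[-6,-3,0,0,0,0.009,85],[-17,-8,0,0,0,0.025,85],[-27,-13,1,0,0,0.038,85],[-34,-14,0,0,0,0.049,85],[-41,-15,0,0,0,0.057,85]],
  ],
)

```text
t: 2.65
tcp_pos: [0.4219, 0.0636, 0.2442]
ee_rot: [-180.0, -0.0, 107.8]
ft_force: [0.3, -0.1, -0.4]
width: 0.995
```

play_rows(
  deltas=[
    [[-45,-13,1,0,0,0.062,85],[-48,-11,0,0,0,0.065,85],[-49,-8,1,0,0,0.065,85],[-48,-5,1,0,0,0.063,85],[-43,-2,0,0,0,0.057,85]],
  ],
)

```text
t: 3.15
tcp_pos: [0.4265, -0.1747, 0.2415]
ee_rot: [180.0, -0.0, 89.8]
ft_force: [0.7, 0.8, 0.1]
width: 0.994
```

play_rows(
  deltas=[
    [[-37,1,0,0,0,0.049,85],[-29,2,1,0,0,0.038,85],[-19,3,0,0,0,0.025,85],[-7,0,0,0,0,0.009,85],[0,0,0,0,0,0,85]],
  ],
)

```text
t: 3.65
tcp_pos: [0.4288, -0.2651, 0.2402]
ee_rot: [-180.0, 0.0, 83.0]
ft_force: [-0.2, 0.9, 0.2]
width: 0.993
```

Run:
```python
from h import *
from bench import sensors,vision
import pickle
s=sensors.observe(); print(s['t'],s['tcp_pos'],s['ee_rot'],s['q'])
pw=vision.camera_params("wrist"); im=vision.grab_frame("wrist"); cv2.imwrite("pics/w1.png",im)
pickle.dump(pw,open("w1.pkl","wb"))
t=vision.grab_frame("top"); cv2.imwrite("pics/t1.png",t)
```

```text
3.65 [ 0.42881098 -0.26509382  0.24015726] [-1.79968707e+02  5.62750425e-03  8.29540104e+01] [ -9.75499552  15.01382376  44.53505655 110.86167377 -12.22460202
  58.92477357  33.12524656]
```

View pics/w1.png

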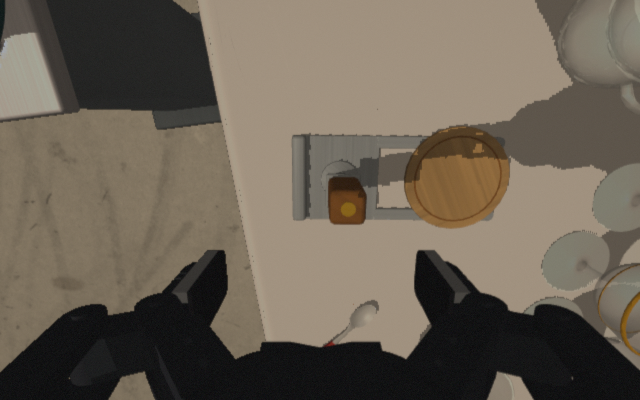

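Run:
```python
from h import *
import pickle
pw=pickle.load(open("w1.pkl","rb")); im=cv2.imread("pics/w1.png")
c=im[120:245,270:530]; cv2.imwrite("pics/w1c.png",cv2.resize(c,None,fx=3,fy=3,interpolation=cv2.INTER_CUBIC))
hsv=cv2.cvtColor(im,cv2.COLOR_BGR2HSV)
wood=((hsv[...,1]>105)).astype(np.float32)
cv2.imwrite("pics/w1m.png",(wood[120:245,270:530]*255).repeat(3,0).repeat(3,1))
def sub(x0,y0,x1,y1):
    k=np.zeros_like(wood);k[y0:y1,x0:x1]=wood[y0:y1,x0:x1];return k
mb=sub(400,122,514,232); mh=sub(322,170,372,228)
b0=ray(pw,(457,177),.013); h0=ray(pw,(348,209),.127); print(b0,h0)
print(fit(lambda x:cyl(*x,.06,.005,.013),b0[:2],[(pw,mb)],[.005]*2))
print(fit(lambda x:box(x[0],x[1],x[2],-.015,.015,-.015,.015,.066,.127),[*h0[:2],-.12],[(pw,mh)],[.005,.005,.05]))
```

```text
[ 0.58274094 -0.2852302   0.013     ] [ 0.44963399 -0.27250986  0.127     ]
(array([ 0.58215721, -0.28845968]), np.float64(0.0474531464278698))
(array([ 0.44859896, -0.27142591, -0.04324694]), np.float64(0.176030695438385))[ WARN:0@0.941] global loadsave.cpp:1063 imwrite_ Unsupported depth image for selected encoder is fallbacked to CV_8U.
```

View pics/w1c.png

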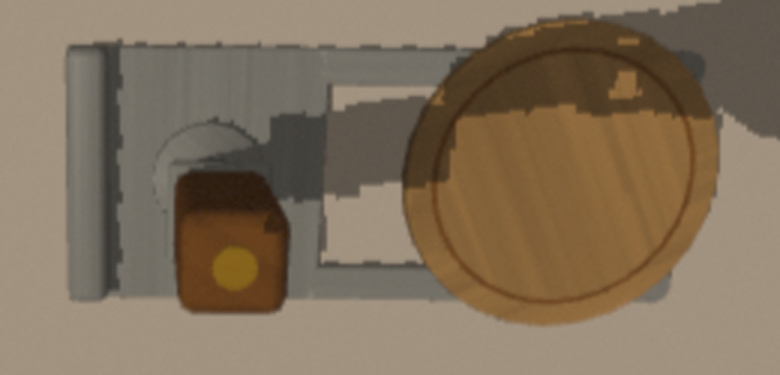

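View pics/w1m.png

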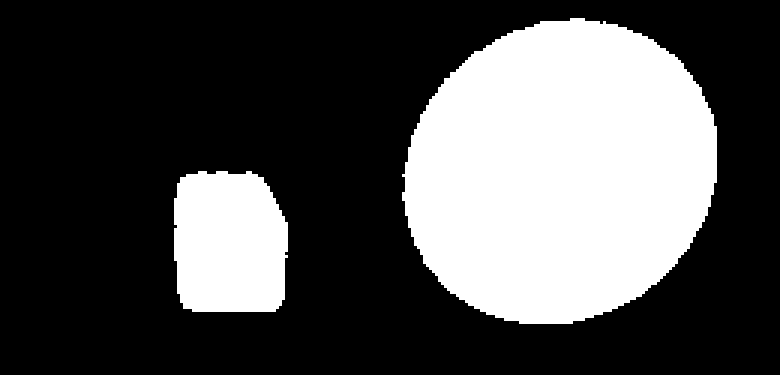

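Run:
```python
from h import *
import pickle
from scipy.optimize import least_squares
pw=pickle.load(open("w1.pkl","rb"))
q=lambda u,v,z:ray(pw,(270+u/3-.33,120+v/3-.33),z)[:2]
# local x, y for points
pts=[((330,84),.005,(.045,.036)),((320,265),.005,(.045,-.036)),((317,47),.005,(.045,.050)),((118,46),.005,(None,.05)),((450,50),.005,(None,.05)),((440,299),.005,(None,-.05)),((120,299),.005,(None,-.05)),((708,65),.005,(.187,None)),((670,285),.005,(.187,None))]
def res(x):
    c,s=np.cos(x[2]),np.sin(x[2]);o=[]
    for (uv,z,l) in pts:
        d=q(*uv,z)-x[:2]; lx=c*d[0]+s*d[1]; ly=-s*d[0]+c*d[1]
        if l[0] is not None:o.append(lx-l[0])
        if l[1] is not None:o.append(ly-l[1])
    return np.array(o)
r=least_squares(res,[.449,-.272,-.12]); print(r.x,np.rad2deg(r.x[2]),np.round(r.fun*1000,1))
x=r.x; d=np.array([.58216,-.28846])-x[:2]; c,s=np.cos(x[2]),np.sin(x[2]); print("board local",c*d[0]+s*d[1],-s*d[0]+c*d[1])
# riser in top image t1
from bench import vision
P=vision.camera_params("top"); t=cv2.imread("pics/t1.png")
c=t[165:210,255:305]; cv2.imwrite("pics/rc.png",cv2.resize(c,None,fx=12,fy=12,interpolation=cv2.INTER_NEAREST))
```

```text
[ 0.44850554 -0.27253281 -0.12149752] -6.961294966885047 [ 1.5  0.1  1.   0.5 -4.  -0.1  0.4 -1.3  0.1  0.3  1.7 -0.1]
board local 0.13459954599735835 0.00038898521655306856
```

View pics/rc.png

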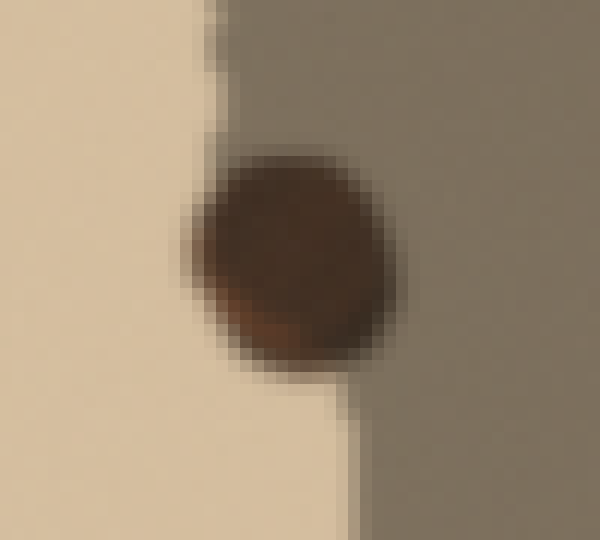

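play_rows(
  deltas=[
    [[-2,8,5,0,0,0,85],[-2,9,15,0,0,0,85],[0,3,25,0,0,0,85],[0,0,25,0,0,0,85],[0,0,25,0,0,0,85]],
  ],
)

```text
t: 4.25
tcp_pos: [0.4494, -0.2704, 0.144]
ee_rot: [180.0, -0.0, 83.1]
ft_force: [0.6, 0.7, 0.2]
width: 0.999
```

play_rows(
  deltas=[
    [[0,0,25,0,0,0,85],[0,0,15,0,0,0,85],[0,0,9,0,0,0,85],[0,0,3,0,0,0,85],[0,0,0,0,0,0,85]],
  ],
)

```text
t: 4.75
tcp_pos: [0.449, -0.2713, 0.0936]
ee_rot: [180.0, 0.0, 83.0]
ft_force: [0.4, -0.5, 0.2]
width: 0.994
```

Run:
```python
from h import *
from bench import sensors,vision
s=sensors.observe(); print(s['t'],s['tcp_pos'],s['ee_rot'])
im=vision.grab_frame("wrist"); cv2.imwrite("pics/w2.png",im)
sd=vision.grab_frame("side"); cv2.imwrite("pics/s2.png",sd)
P={n:vision.camera_params(n) for n in("top","side")}
t=cv2.imread("pics/t1.png").astype(int).sum(2); s0=cv2.imread("pics/side0.png").astype(int).sum(2)
def mk(t,b,th):
    k=np.zeros(t.shape,np.float32); k[b[1]:b[3],b[0]:b[2]]=(t<th)[b[1]:b[3],b[0]:b[2]]; return k
mt=mk(t,(268,175,292,198),220)
ms=mk(s0,(305,178,326,204),230)
print(mt.sum(),ms.sum())
for v in ([(P["top"],mt)],[(P["side"],ms)],[(P["top"],mt),(P["side"],ms)]): print(fit(lambda x:cyl(*x,.02,0,.045),[.558,.1],v,[.004]*2))
```

```text
4.75 [ 0.44903324 -0.27125296  0.09362582] [1.79978059e+02 8.22997583e-03 8.30218890e+01]
209.0 285.0
(array([0.55823181, 0.09704833]), np.float64(0.259569376707077))
(array([0.55992969, 0.10237109]), np.float64(0.0706140324473381))
(array([0.55871729, 0.10033301]), np.float64(0.3684808611869812))
```

View pics/w2.png

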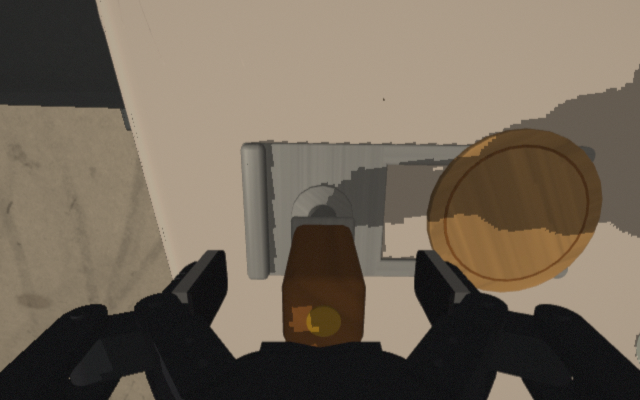

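View pics/s2.png

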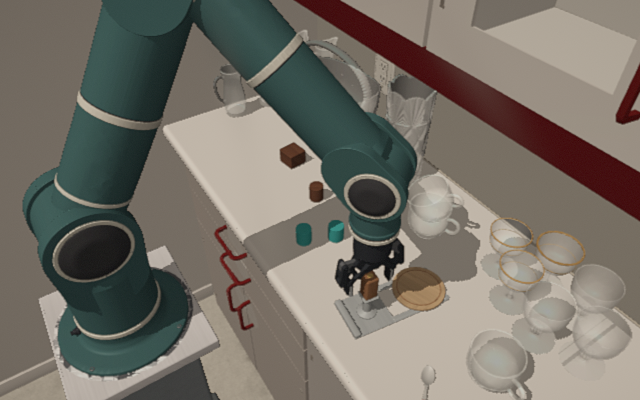

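play_rows(
  deltas=[
    [[0,0,0,0,0,0,70],[0,0,0,0,0,0,55],[0,0,0,0,0,0,45],[0,0,0,0,0,0,38],[0,0,0,0,0,0,33]],
  ],
  force=60,
)

```text
t: 5.35
tcp_pos: [0.4488, -0.2712, 0.0934]
ee_rot: [180.0, 0.0, 83.0]
ft_force: [-0.4, 0.2, 0.4]
width: 0.383
```

play_rows(
  deltas=[
    [[0,0,0,0,0,0,30],[0,0,0,0,0,0,27],[0,0,0,0,0,0,20],[0,0,0,0,0,0,10],[0,0,0,0,0,0,0]],
  ],
  force=80,
)

```text
t: 5.85
tcp_pos: [0.4491, -0.2713, 0.0937]
ee_rot: [180.0, 0.0, 83.0]
ft_force: [1.2, 1.4, 7.2]
width: 0.343
```

Run:
```python
from h import *
from bench import sensors,vision
s=sensors.observe(); print(s['t'],s['tcp_pos'],s['ee_rot'],s['width'])
im=vision.grab_frame("wrist"); cv2.imwrite("pics/w3.png",im)
```

```text
5.85 [ 0.44911227 -0.27129307  0.09370895] [1.79953651e+02 3.82846370e-03 8.30121589e+01] 0.343387991819766
```

View pics/w3.png

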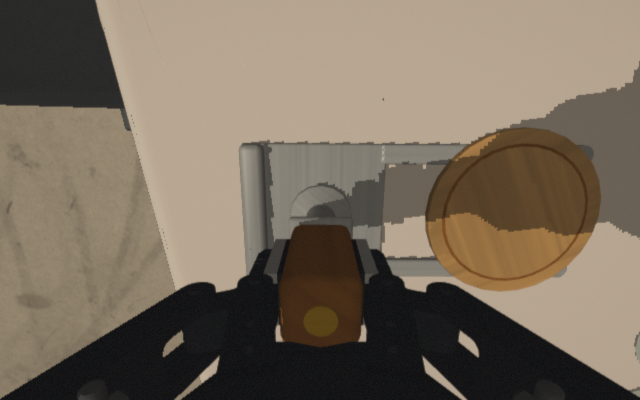

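play_rows(
  deltas=[
    [[0,0,-1,0,0,0,0],[0,0,-3,0,0,0,0],[0,0,-5,0,0,0,0],[0,0,-7,0,0,0,0],[0,0,-9,0,0,0,0]],
  ],
)

```text
t: 6.4
tcp_pos: [0.4486, -0.2712, 0.1189]
ee_rot: [-180.0, 0.0, 83.0]
ft_force: [0.6, 0.5, -5.2]
width: 0.344
```

play_rows(
  deltas=[
    [[0,0,-11,0,0,0,0],[0,0,-12,0,0,0,0],[0,0,-12,0,0,0,0],[0,0,-11,0,0,0,0],[0,0,-9,0,0,0,0]],
  ],
)

```text
t: 6.9
tcp_pos: [0.4489, -0.2713, 0.1745]
ee_rot: [180.0, 0.0, 83.0]
ft_force: [0.1, 0.2, -5.8]
width: 0.342
```

play_rows(
  deltas=[
    [[0,0,-7,0,0,0,0],[0,0,-5,0,0,0,0],[0,0,-3,0,0,0,0],[0,0,-1,0,0,0,0],[0,0,0,0,0,0,0]],
  ],
)

```text
t: 7.4
tcp_pos: [0.4487, -0.2712, 0.1892]
ee_rot: [-180.0, 0.0, 83.0]
ft_force: [-0.5, 0.1, -4.6]
width: 0.343
```

Run:
```python
from h import *
from bench import sensors,vision
s=sensors.observe(); print(s['t'],s['tcp_pos'],s['ee_rot'],s['width'],s['q'])
im=vision.grab_frame("wrist"); cv2.imwrite("pics/w4.png",im)
im=vision.grab_frame("side"); cv2.imwrite("pics/s4.png",im)
x=np.array([.4491,-.2713,.1937]); 
plan(x,83,[.435,.1147,.1937],83,26,0)
```

```text
7.4 [ 0.44866011 -0.27118505  0.18921136] [-1.79989303e+02  4.12023690e-03  8.30081861e+01] 0.3428879103064476 [ -6.60841179  21.61893448  42.19764389 111.03923327 -17.81166863
  53.9551863   37.23450778]
[[[2.0, -0.0, -0.0, 0, 0, -0.0, 0], [4.0, -1.0, -0.0, 0, 0, -0.0, 0], [8.0, -1.0, -0.0, 0, 0, -0.0, 0], [10.0, -2.0, -0.0, 0, 0, -0.0, 0], [13.0, -2.0, -0.0, 0, 0, -0.0, 0]]]
[[[15.0, -2.0, -0.0, 0, 0, -0.0, 0], [16.0, -3.0, -0.0, 0, 0, -0.0, 0], [18.0, -3.0, -0.0, 0, 0, -0.0, 0], [19.0, -3.0, -0.0, 0, 0, -0.0, 0], [21.0, -3.0, -0.0, 0, 0, -0.0, 0]]]
[[[21.0, -4.0, -0.0, 0, 0, -0.0, 0], [22.0, -3.0, -0.0, 0, 0, -0.0, 0], [22.0, -4.0, -0.0, 0, 0, -0.0, 0], [22.0, -3.0, -0.0, 0, 0, -0.0, 0], [21.0, -4.0, -0.0, 0, 0, -0.0, 0]]]
[[[22.0, -3.0, -0.0, 0, 0, -0.0, 0], [20.0, -3.0, -0.0, 0, 0, -0.0, 0], [19.0, -3.0, -0.0, 0, 0, -0.0, 0], [18.0, -3.0, -0.0, 0, 0, -0.0, 0], [17.0, -3.0, -0.0, 0, 0, -0.0, 0]]]
[[[15.0, -2.0, -0.0, 0, 0, -0.0, 0], [12.0, -2.0, -0.0, 0, 0, -0.0, 0], [10.0, -2.0, -0.0, 0, 0, -0.0, 0], [8.0, -1.0, -0.0, 0, 0, -0.0, 0], [5.0, -1.0, -0.0, 0, 0, -0.0, 0]]]
[[[1.0, -0.0, -0.0, 0, 0, -0.0, 0]]]
end [435.  114.3 193.7] 83.0
```

View pics/w4.png

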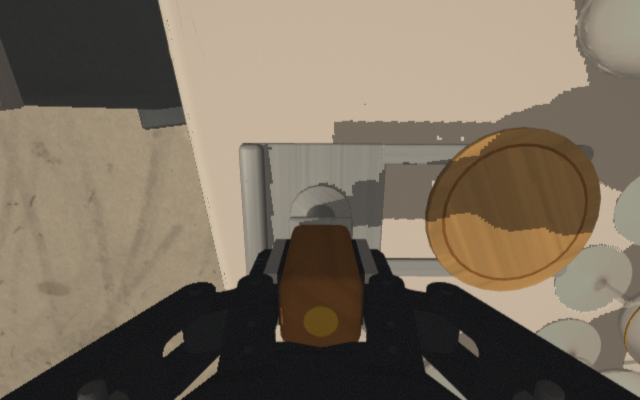

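View pics/s4.png

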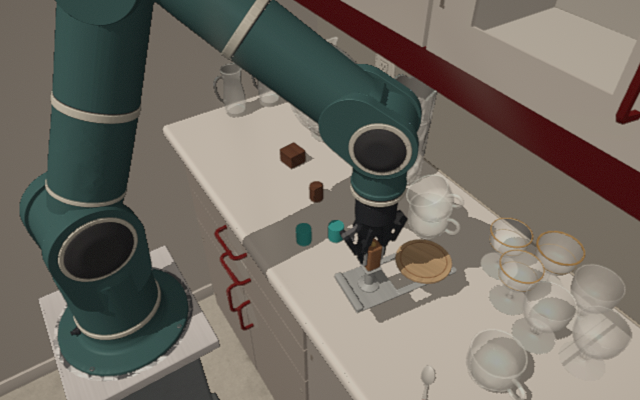

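Run:
```python
from h import *
plan([.4487,-.2712,.1892],83,[.432,-.01,.1892],83,20,0)
```

```text
[[[2.0, -0.0, -0.0, 0, 0, -0.0, 0], [5.0, -1.0, -0.0, 0, 0, -0.0, 0], [9.0, -2.0, -0.0, 0, 0, -0.0, 0], [11.0, -2.0, -0.0, 0, 0, -0.0, 0], [13.0, -3.0, -0.0, 0, 0, -0.0, 0]]]
[[[16.0, -2.0, -0.0, 0, 0, -0.0, 0], [16.0, -4.0, -0.0, 0, 0, -0.0, 0], [19.0, -3.0, -0.0, 0, 0, -0.0, 0], [18.0, -4.0, -0.0, 0, 0, -0.0, 0], [20.0, -3.0, -0.0, 0, 0, -0.0, 0]]]
[[[19.0, -4.0, -0.0, 0, 0, -0.0, 0], [19.0, -3.0, -0.0, 0, 0, -0.0, 0], [18.0, -4.0, -0.0, 0, 0, -0.0, 0], [17.0, -3.0, -0.0, 0, 0, -0.0, 0], [15.0, -3.0, -0.0, 0, 0, -0.0, 0]]]
[[[13.0, -2.0, -0.0, 0, 0, -0.0, 0], [12.0, -2.0, -0.0, 0, 0, -0.0, 0], [8.0, -2.0, -0.0, 0, 0, -0.0, 0], [5.0, -1.0, -0.0, 0, 0, -0.0, 0], [2.0, -0.0, -0.0, 0, 0, -0.0, 0]]]
end [432.4 -10.3 189.2] 83.0
```

play_rows(
  deltas=[
    [[2,0,0,0,0,0,0],[5,-1,0,0,0,0,0],[9,-2,0,0,0,0,0],[11,-2,0,0,0,0,0],[13,-3,0,0,0,0,0]],
  ],
)

```text
t: 8.0
tcp_pos: [0.4456, -0.2294, 0.1893]
ee_rot: [-180.0, -0.0, 83.0]
ft_force: [0.1, 0.1, -6.1]
width: 0.339
```

play_rows(
  deltas=[
    [[15,-3,0,0,0,0,0],[17,-3,0,0,0,0,0],[18,-3,0,0,0,0,0],[19,-4,0,0,0,0,0],[19,-3,0,0,0,0,0]],
  ],
)

```text
t: 8.5
tcp_pos: [0.4401, -0.1395, 0.1893]
ee_rot: [180.0, -0.0, 83.0]
ft_force: [0.6, -1.0, -5.8]
width: 0.338
```

play_rows(
  deltas=[
    [[19,-4,0,0,0,0,0],[19,-3,0,0,0,0,0],[18,-4,0,0,0,0,0],[17,-3,0,0,0,0,0],[15,-3,0,0,0,0,0]],
  ],
)

```text
t: 9.0
tcp_pos: [0.4339, -0.0501, 0.1894]
ee_rot: [180.0, -0.0, 83.1]
ft_force: [0.1, 0.0, -4.9]
width: 0.343
```

play_rows(
  deltas=[
    [[13,-2,0,0,0,0,0],[11,-2,0,0,0,0,0],[8,-2,0,0,0,0,0],[5,-1,0,0,0,0,0],[2,0,0,0,0,0,0]],
  ],
)

```text
t: 9.5
tcp_pos: [0.432, -0.0117, 0.1893]
ee_rot: [180.0, -0.0, 83.0]
ft_force: [0.1, -0.4, -5.8]
width: 0.342
```

Run:
```python
from h import *
from bench import sensors,vision
import pickle
s=sensors.observe(); print(s['t'],s['tcp_pos'],s['ee_rot'],s['width'],s['q'])
pickle.dump((s['tcp_pos'],vision.camera_params("wrist")),open("w5.pkl","wb"))
im=vision.grab_frame("wrist"); cv2.imwrite("pics/w5.png",im)
im=vision.grab_frame("side"); cv2.imwrite("pics/s5.png",im)
```

```text
9.5 [ 0.43195732 -0.01172039  0.18934993] [ 1.79998767e+02 -1.03342596e-02  8.30448565e+01] 0.3419358238195089 [-37.52150448   9.47241872  38.43258669 122.88979532  -7.69686119
  49.91719865  -1.45324981]
```

View pics/w5.png

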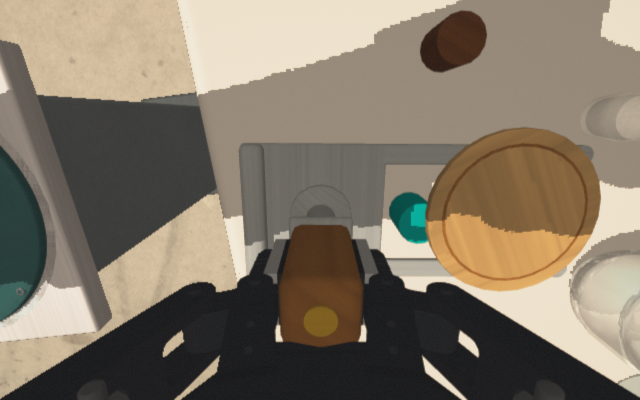

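View pics/s5.png

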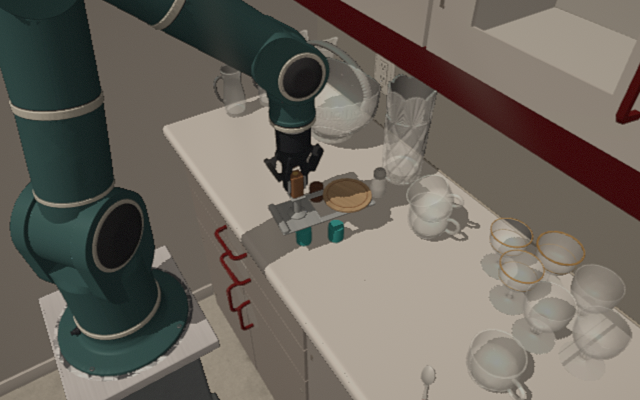

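Run:
```python
from h import *
import pickle
tcp,pw=pickle.load(open("w5.pkl","rb")); im=cv2.imread("pics/w5.png")
hsv=cv2.cvtColor(im,cv2.COLOR_BGR2HSV)
wood=(hsv[...,1]>110)
def sub(m,x0,y0,x1,y1):
    k=np.zeros(m.shape,np.float32);k[y0:y1,x0:x1]=m[y0:y1,x0:x1];return k
mb=sub(wood&(hsv[...,0]<30),422,122,604,295); mr=sub(im.astype(int).sum(2)<230,415,5,495,78)
cv2.imwrite("pics/w5m.png",((mb+mr)*255).astype(np.uint8))
r0=ray(pw,(461,34),.045)[:2]; b0=ray(pw,(515,208),.1086)[:2]
r,e=fit(lambda x:cyl(*x,.02,0,.045),r0,[(pw,mr)],[.005]*2)
b,e2=fit(lambda x:cyl(*x,.06,.1006,.1086),b0,[(pw,mb)],[.005]*2)
print(r,e,b,e2,"board-tcp",b-tcp[:2]); g=r-b; print("need",g)
y=np.deg2rad(83); print("tool xy", g@[np.cos(y),np.sin(y)], g@[np.sin(y),-np.cos(y)])
```

```text
[0.55568491 0.09891945] 0.07909215986728668 [ 0.56420092 -0.02858861] 0.053619660437107086 board-tcp [ 0.1322436  -0.01686822]
need [-0.00851602  0.12750806]
tool xy 0.12551979508318592 -0.0239918627250638
```

View pics/w5m.png

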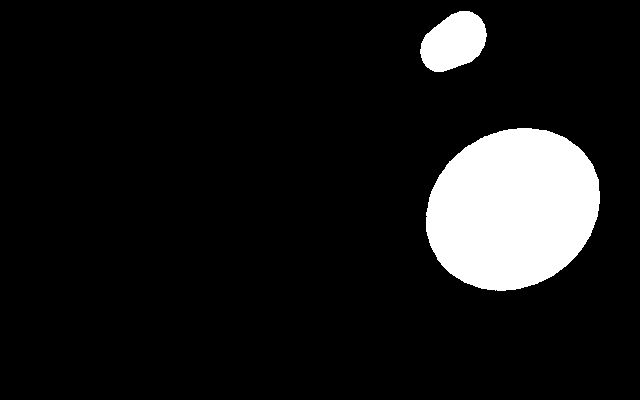

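play_rows(
  deltas=[
    [[2,0,0,0,0,0,0],[5,-1,0,0,0,0,0],[8,-2,0,0,0,0,0],[10,-2,0,0,0,0,0],[10,-2,0,0,0,0,0]],
  ],
)

```text
t: 10.1
tcp_pos: [0.4293, 0.0244, 0.1893]
ee_rot: [-180.0, 0.0, 83.0]
ft_force: [0.7, 0.5, -5.2]
width: 0.341
```

play_rows(
  deltas=[
    [[9,-2,0,0,0,0,0],[7,-1,0,0,0,0,0],[5,-1,0,0,0,0,0],[3,-1,0,0,0,0,0],[1,0,0,0,0,0,0]],
  ],
)

```text
t: 10.6
tcp_pos: [0.4274, 0.049, 0.1893]
ee_rot: [-180.0, 0.0, 83.0]
ft_force: [-0.5, -1.1, -4.9]
width: 0.343
```

play_rows(
  deltas=[
    [[0,0,0,0,0,0,0],[0,0,0,0,0,0,0]],
  ],
)

```text
t: 10.8
tcp_pos: [0.4275, 0.0485, 0.1893]
ee_rot: [-180.0, 0.0, 83.0]
ft_force: [0.1, -0.1, -5.4]
width: 0.342
```

Run:
```python
from h import *
from bench import sensors,vision
s=sensors.observe(); print(s['t'],s['tcp_pos'],s['ee_rot'],s['q'])
tcp=s['tcp_pos']; zb=.005+tcp[2]-.0937
P={};I={}
for n in("wrist","top","side"):
    P[n]=vision.camera_params(n); I[n]=vision.grab_frame(n); cv2.imwrite(f"pics/{n}6.png",I[n])
import pickle; pickle.dump((tcp,P),open("w6.pkl","wb"))
for n in I:
  print(n,"riser px",proj(P[n],np.array([[.557,.099,.045],[.557,.099,0]])),"board",proj(P[n],np.array([[tcp[0]+.1325,tcp[1]-.017,zb]])))
```

```text
10.8 [0.42752507 0.04849703 0.18930943] [-1.79999368e+02  8.56418970e-03  8.29848912e+01] [-43.3400389    8.99245852  35.82822747 123.06060037  -6.86575648
  49.83420672 -10.4214651 ]
wrist riser px [[467.95416795 116.63854873]
 [447.05295761 116.29494782]] board [[506.98034879 213.34026512]]
top riser px [[278.37528053 185.31858457]
 [280.07099199 188.64246223]] board [[305.51702459 180.35416155]]
side riser px [[315.72050803 185.9664661 ]
 [315.8410789  198.34049174]] board [[330.97399792 183.76340395]]
```

View pics/wrist6.png

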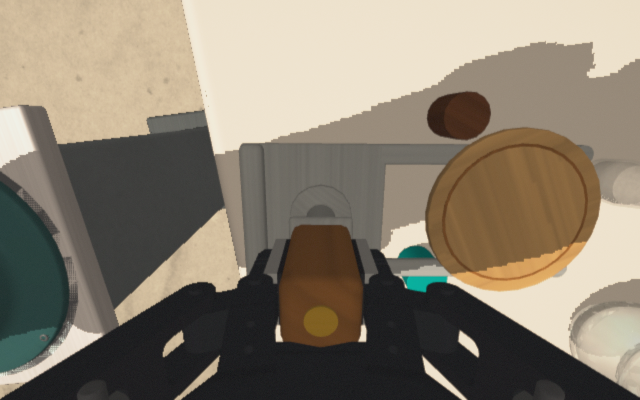

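View pics/top6.png

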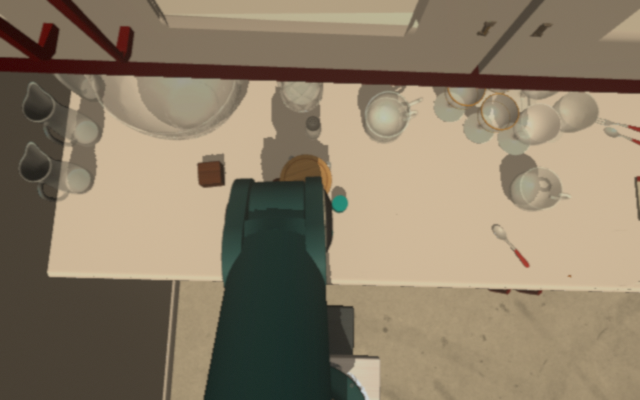

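View pics/side6.png

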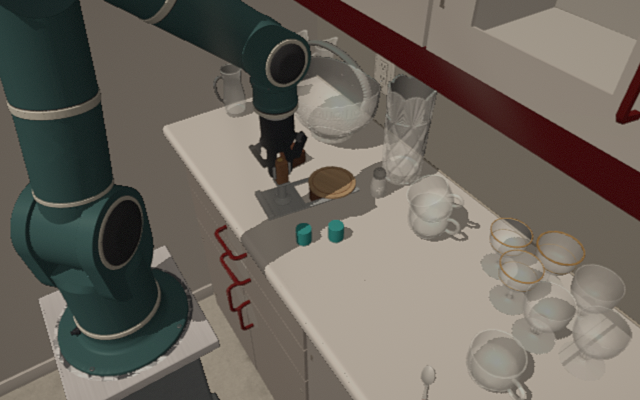

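Run:
```python
from h import *
import pickle
tcp,P=pickle.load(open("w6.pkl","rb")); 
def sub(m,x0,y0,x1,y1):
    k=np.zeros(m.shape,np.float32);k[y0:y1,x0:x1]=m[y0:y1,x0:x1];return k
im=cv2.imread("pics/wrist6.png"); pw=P['wrist']; hsv=cv2.cvtColor(im,cv2.COLOR_BGR2HSV)
mb=sub((hsv[...,1]>85)&(hsv[...,0]<30),422,124,604,295)
mr=sub(im.astype(int).sum(2)<230,420,80,500,145)
cv2.imwrite("pics/w6m.png",((mb+2*mr)*100).clip(0,255).astype(np.uint8))
r,e=fit(lambda x:cyl(*x,.02,0,.045),[.557,.099],[(pw,mr)],[.005]*2)
zb=.005+tcp[2]-.0937
b,e2=fit(lambda x:cyl(*x,.06,zb,zb+.008),tcp[:2]+[.1325,-.017],[(pw,mb)],[.005]*2)
print(r,e,b,e2,"board-tcp",b-tcp[:2])
# side: board in hand vs riser initial
im=cv2.imread("pics/side6.png"); hsv=cv2.cvtColor(im,cv2.COLOR_BGR2HSV)
ms=sub((hsv[...,1]>95)&(hsv[...,0]<30),303,160,362,208)
cv2.imwrite("pics/s6m.png",cv2.resize((ms*255).astype(np.uint8)[150:220,290:380],None,fx=6,fy=6))
b3,e3=fit(lambda x:cyl(*x,.06,zb,zb+.008),b,[(P['side'],ms)],[.005]*2); print("side board",b3,e3)
```

```text
[0.55547727 0.09967692] 0.07970231026411057 [0.55980705 0.03160984] 0.07316295057535172 board-tcp [ 0.13228198 -0.01688719]
side board [0.55997322 0.03196209] 0.12292845547199249
```

View pics/w6m.png

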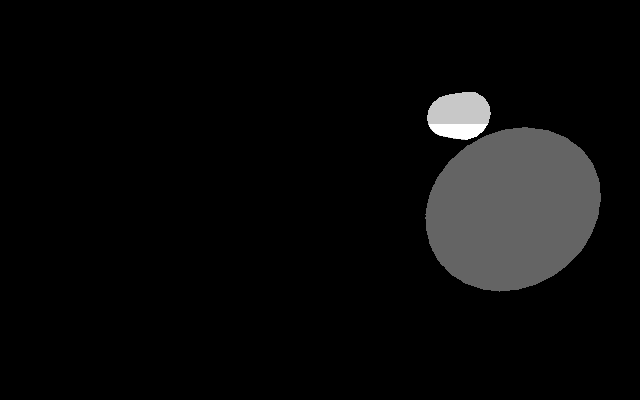

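View pics/s6m.png

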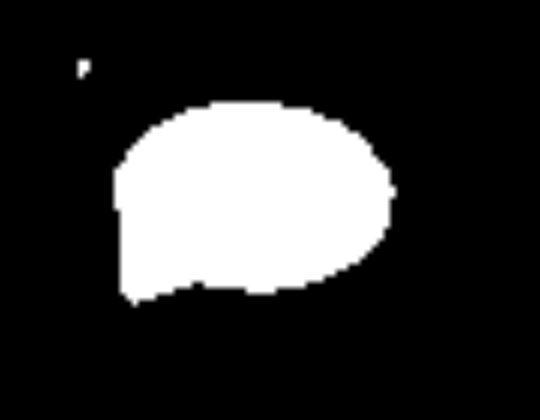

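play_rows(
  deltas=[
    [[2,0,0,0,0,0,0],[5,-1,0,0,0,0,0],[8,-1,0,0,0,0,0],[10,-2,0,0,0,0,0],[11,-2,0,0,0,0,0]],
  ],
)

```text
t: 11.45
tcp_pos: [0.4258, 0.0863, 0.1893]
ee_rot: [-180.0, 0.0, 83.0]
ft_force: [0.0, -0.2, -6.2]
width: 0.343
```

play_rows(
  deltas=[
    [[10,-1,0,0,0,0,0],[9,-1,0,0,0,0,0],[7,-2,2,0,0,0,0],[4,-1,4,0,0,0,0],[2,0,5,0,0,0,0]],
  ],
)

```text
t: 11.95
tcp_pos: [0.4248, 0.118, 0.1779]
ee_rot: [180.0, -0.0, 83.0]
ft_force: [-0.3, -0.5, -5.3]
width: 0.342
```

play_rows(
  deltas=[
    [[0,0,6,0,0,0,0],[0,0,6,0,0,0,0],[0,0,5,0,0,0,0],[0,0,4,0,0,0,0],[0,0,3,0,0,0,0]],
  ],
)

```text
t: 12.45
tcp_pos: [0.4248, 0.1174, 0.1539]
ee_rot: [-180.0, 0.0, 83.0]
ft_force: [-0.3, 0.4, -5.8]
width: 0.341
```

play_rows(
  deltas=[
    [[0,0,2,0,0,0,0],[0,0,1,0,0,0,0],[0,0,0,0,0,0,0]],
  ],
)

```text
t: 12.75
tcp_pos: [0.4249, 0.1176, 0.1513]
ee_rot: [180.0, 0.0, 83.0]
ft_force: [-0.5, 0.5, -5.5]
width: 0.34
```

Run:
```python
from h import *
from bench import sensors,vision
s=sensors.observe(); print(s['t'],s['tcp_pos'],s['ee_rot'],s['q'])
tcp=s['tcp_pos']; zb=.005+tcp[2]-.0937
P={};I={}
for n in("wrist","side","top"):
    P[n]=vision.camera_params(n); I[n]=vision.grab_frame(n); cv2.imwrite(f"pics/{n}7.png",I[n])
c=I['side'][140:240,250:380]; cv2.imwrite("pics/s7c.png",cv2.resize(c,None,fx=6,fy=6,interpolation=cv2.INTER_CUBIC))
print(zb)
```

```text
12.75 [0.42489076 0.11758576 0.15128782] [1.79997929e+02 5.31517470e-03 8.30081308e+01] [-47.60552432  14.06464054  31.78191398 123.55394197 -10.43854343
  44.90209797 -16.15618612]
0.06258781760292792
```

View pics/wrist7.png

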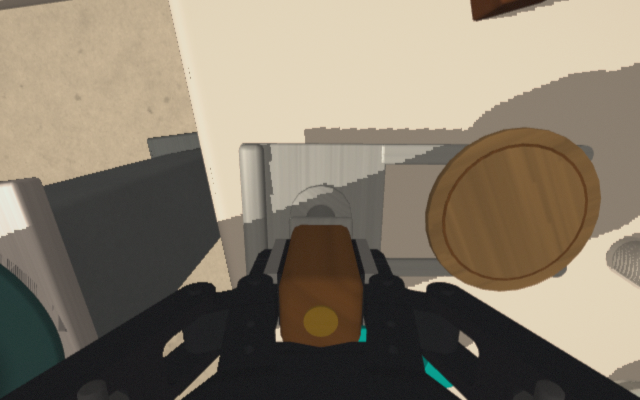

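View pics/s7c.png

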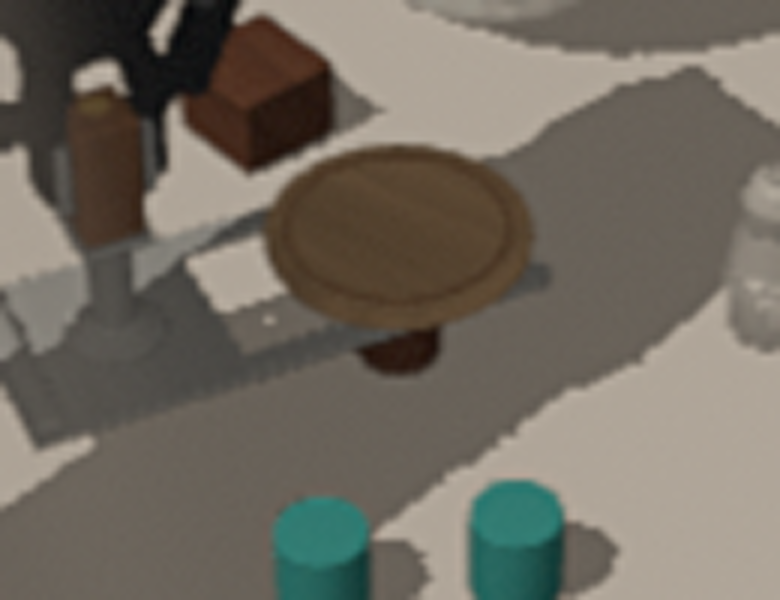

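play_rows(
  deltas=[
    [[0,0,2,0,0,0,0],[0,0,3,0,0,0,0],[0,0,4,0,0,0,0],[0,0,3,0,0,0,0],[0,0,2,0,0,0,0]],
  ],
)

```text
t: 13.4
tcp_pos: [0.4247, 0.1175, 0.1369]
ee_rot: [-180.0, 0.0, 83.0]
ft_force: [0.7, -0.5, -4.4]
width: 0.344
```

play_rows(
  deltas=[
    [[0,0,2,0,0,0,0],[0,0,2,0,0,0,0],[0,0,2,0,0,0,0],[0,0,2,0,0,0,0],[0,0,2,0,0,0,0]],
  ],
)

```text
t: 13.9
tcp_pos: [0.4249, 0.1176, 0.1272]
ee_rot: [180.0, -0.0, 83.0]
ft_force: [-0.3, -0.7, -4.3]
width: 0.34
```

Run:
```python
from h import *
from bench import sensors,vision
s=sensors.observe(); print(s['t'],s['tcp_pos'],s['ee_rot'],s['ft_force'])
for n in("wrist","side"):
    I=vision.grab_frame(n); cv2.imwrite(f"pics/{n}8.png",I)
c=I[140:240,250:380]; cv2.imwrite("pics/s8c.png",cv2.resize(c,None,fx=6,fy=6,interpolation=cv2.INTER_CUBIC))
```

```text
13.9 [0.42492349 0.11761601 0.12719386] [ 1.79991150e+02 -6.75078018e-04  8.30103448e+01] [-0.30081452 -0.73989185 -4.25105313]
```

View pics/s8c.png

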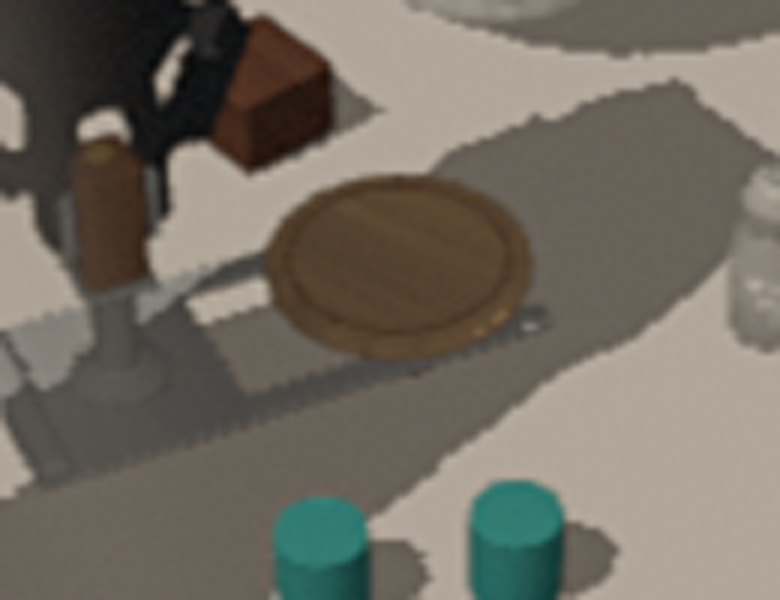

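View pics/wrist8.png

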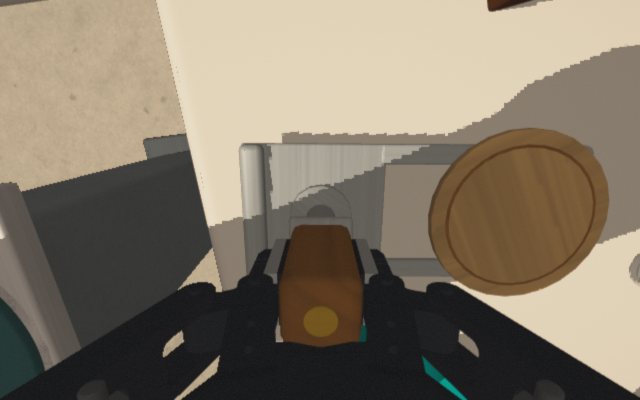

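play_rows(
  deltas=[
    [[0,0,3,0,0,0,0],[0,0,5,0,0,0,0],[0,0,6,0,0,0,0],[0,0,6,0,0,0,0],[0,0,5,0,0,0,0]],
  ],
)

```text
t: 14.5
tcp_pos: [0.4247, 0.1175, 0.1016]
ee_rot: [-180.0, 0.0, 83.0]
ft_force: [0.3, 0.0, -4.4]
width: 0.342
```

play_rows(
  deltas=[
    [[0,0,3,0,0,0,0],[0,0,2,0,0,0,0],[0,0,1,0,0,0,0],[0,0,1,0,0,0,0],[0,0,0,0,0,0,0]],
  ],
)

```text
t: 15.0
tcp_pos: [0.4249, 0.1176, 0.0953]
ee_rot: [180.0, 0.0, 83.0]
ft_force: [-0.4, 1.0, -4.0]
width: 0.338
```

play_rows(
  deltas=[
    [[0,0,0.5,0,0,0,0],[0,0,0.5,0,0,0,0],[0,0,0.5,0,0,0,0],[0,0,0,0,0,0,0]],
  ],
)

```text
t: 15.4
tcp_pos: [0.4249, 0.1176, 0.0938]
ee_rot: [180.0, 0.0, 83.0]
ft_force: [-0.4, -0.4, -4.5]
width: 0.342
```

play_rows(
  deltas=[
    [[0,0,0.5,0,0,0,0],[0,0,0.5,0,0,0,0],[0,0,0,0,0,0,0]],
  ],
)

```text
t: 15.7
tcp_pos: [0.4249, 0.1176, 0.0936]
ee_rot: [-180.0, -0.0, 83.0]
ft_force: [-11.6, -3.2, 29.0]
width: 0.345
```

play_rows(
  deltas=[
    [[0,0,-0.5,0,0,0,0],[0,0,0,0,0,0,28],[0,0,0,0,0,0,34],[0,0,0,0,0,0,45],[0,0,0,0,0,0,60]],
  ],
  force=30,
)

```text
t: 16.2
tcp_pos: [0.425, 0.1176, 0.0933]
ee_rot: [180.0, 0.0, 83.0]
ft_force: [-0.6, -0.4, 0.5]
width: 0.679
```

play_rows(
  deltas=[
    [[0,0,0,0,0,0,70],[0,0,0,0,0,0,70],[0,0,-3,0,0,0,70],[0,0,-8,0,0,0,70],[0,0,-12,0,0,0,70]],
  ],
)

```text
t: 16.7
tcp_pos: [0.4247, 0.1174, 0.1168]
ee_rot: [-180.0, 0.0, 83.0]
ft_force: [-0.4, 0.6, 0.2]
width: 0.818
```

Run:
```python
from h import *
from bench import sensors,vision
s=sensors.observe(); print(s['t'],s['tcp_pos'],s['ft_force'],s['width'])
for n in("wrist","side"):
    I=vision.grab_frame(n); cv2.imwrite(f"pics/{n}9.png",I)
c=I[140:240,250:380]; cv2.imwrite("pics/s9c.png",cv2.resize(c,None,fx=6,fy=6,interpolation=cv2.INTER_CUBIC))
```

```text
16.7 [0.42466834 0.11739284 0.11684623] [-0.38298125  0.60041607  0.15537139] 0.8177087659583853
```

View pics/wrist9.png

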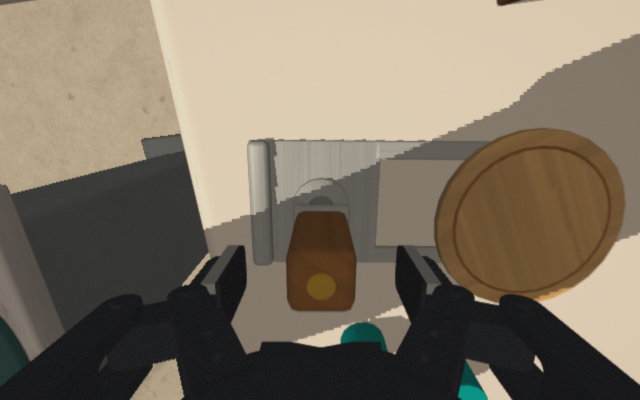

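View pics/s9c.png

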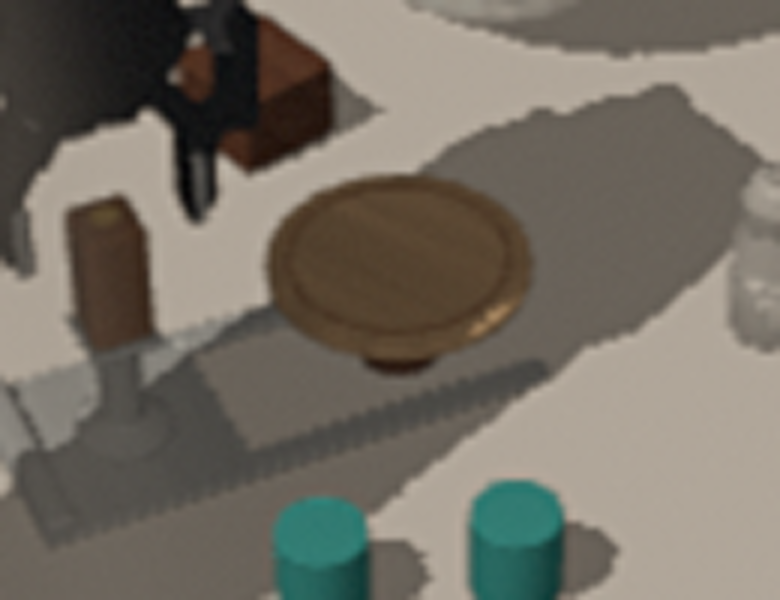

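Released and clear. I raise the arm well away, then check the final state.

play_rows(
  deltas=[
    [[0,0,-20,0,0,0,70],[0,0,-25,0,0,0,70],[0,0,-25,0,0,0,70],[0,0,-25,0,0,0,70],[0,0,-20,0,0,0,70]],
  ],
)

```text
t: 17.3
tcp_pos: [0.425, 0.1176, 0.2329]
ee_rot: [179.9, -0.0, 83.0]
ft_force: [0.1, 0.1, -0.9]
width: 0.818
```

play_rows(
  deltas=[
    [[0,-5,-8,0,0,0,70],[0,0,-2,0,0,0,70],[0,0,0,0,0,0,70],[0,0,0,0,0,0,70],[0,0,0,0,0,0,70]],
  ],
)

```text
t: 17.8
tcp_pos: [0.4197, 0.1181, 0.2406]
ee_rot: [-180.0, 0.1, 83.0]
ft_force: [0.6, 0.2, -0.2]
width: 0.818
```

Run:
```python
from h import *
from bench import sensors,vision
s=sensors.observe(); print(s['t'],s['tcp_pos'],s['ft_force'],s['width'])
P={};I={}
for n in("wrist","side"):
    P[n]=vision.camera_params(n);I[n]=vision.grab_frame(n); cv2.imwrite(f"pics/{n}10.png",I[n])
def sub(m,x0,y0,x1,y1):
    k=np.zeros(m.shape,np.float32);k[y0:y1,x0:x1]=m[y0:y1,x0:x1];return k
for n in I:
    hsv=cv2.cvtColor(I[n],cv2.COLOR_BGR2HSV); c=proj(P[n],np.array([[.557,.1,.049]]))[0].astype(int); w=90 if n=="wrist" else 30
    m=sub((hsv[...,1]>85)&(hsv[...,0]<30)&(hsv[...,2]>(0 if n=="wrist" else 60)),max(c[0]-w,0),max(c[1]-w*4//5,0),c[0]+w,c[1]+w*4//5)
    print(n,c,fit(lambda x:cyl(*x,.06,.045,.053),[.557,.1],[(P[n],m)],[.005]*2))
```

```text
17.8 [0.4196741  0.11806712 0.24059896] [ 0.59947219  0.16606741 -0.16037405] 0.8175115233065309
wrist [455 183] (array([0.55762648, 0.10132489]), np.float64(0.0360385924577713))
side [315 184] (array([0.56075975, 0.10250266]), np.float64(0.1194329634308815))
```

View pics/wrist10.png

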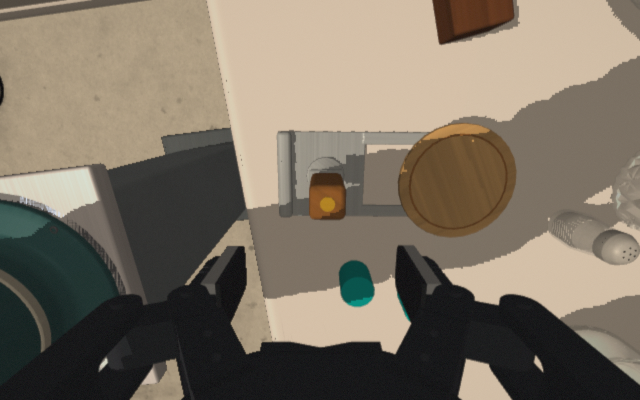

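View pics/side10.png

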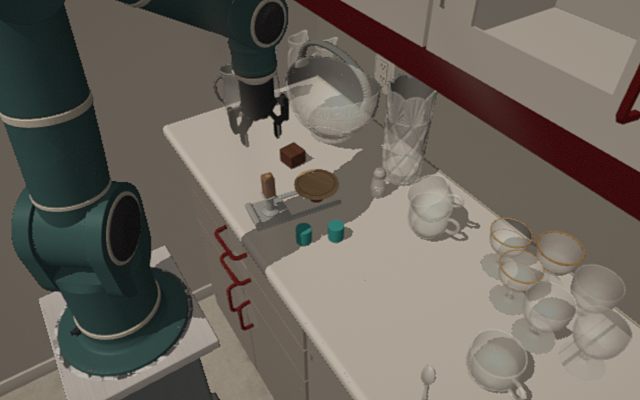

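The wrist picture shows the lifter flat on the worktop with its handle at (327,200) and the board at (457,181). The side picture shows the board flat at (317,185) on the riser. Camera by camera, the board's offset from the riser is about 1–3 mm.

```bash
python3 -c "
from bench import ticket
print(ticket.close_job())"
```

```text
the job is handed in; nothing more can be done
None
```

I put the board on the round dark-wood riser, left the lifter standing flat on the worktop around it, released it, and handed the job in at about 18 s. I gripped the handle front to back and carried the board level over the turquoise cylinders. The lifter went down with a prong on each side of the riser, and the arm then went straight up.

**Centring:** My last fits put the board centre about 1 mm from the riser axis in the side camera and about 2–3 mm in the wrist camera, against the 15 mm limit. The pictures show the board flat on the riser, and the gripper well clear of everything with its force back near zero.

**What disagreed:** The riser position differed by up to about 5 mm between the three cameras, so I aimed between the wrist and side estimates. The top camera's view of the riser was blocked by the arm at the end, so it could not confirm the placing.

**Contact force:** Setting the lifter down peaked at about 30 N at the wrist, and I eased off before opening the gripper.

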